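# Dry-fit a wooden toy train before gluing

### The job

Lay the toy train together dry, ready for gluing: on the long engine undercarriage put the boiler close behind the front beam with its square pad towards the front, the cab close behind the boiler, the roof centred on top of the cab, and stand the chimney upright in the middle of the boiler's pad; put the crate in the middle of the short wagon, between its two end boards. Everything sits flat, square and centred across its deck, and each part's long side runs along its undercarriage. Leave the sander, glue bottle and tape roll where they are.

Things in the scene. Friction and masses are not known exactly. Their poses are not given: they have to be found in the camera images.
- loco: Fixed target: long wooden engine undercarriage, 8 wheels, on a 210 x 104 x 8 mm jig. Deck 196 (x) by 70 (y) mm, top 40 mm above the bench. Origin: on the bench under its centre; +x = front, z up. Front: dark beam 10 mm above the deck, rear face at x = 85 mm, and two round buffers; rear plain. Boiler origin belongs near x = 34 mm (its +x forward), cab near x = -48 mm, y = 0.
- wagon: Fixed target: short wooden wagon undercarriage, 4 wheels, on a 150 x 104 x 8 mm jig. Deck 136 (x) by 70 (y) mm, top 40 mm above the bench; at each end a board 10 mm thick stands 22 mm above the deck, 116 mm clear between them. Origin: on the bench under its centre; x along the wagon, z up. Ends alike.
- boiler: Loose engine boiler, light wood, 90 mm long (x) by 50 mm wide (y): flat-sided up to 26 mm, half-round above, top at 51 mm, with a flat square pad (36 x 36 mm) on top near its front end, pad top at 56 mm, pad centre at x = +24 mm. Origin: centre of the underside; +x points to the pad end. 0.12 kg.
- cab: Loose engine cab, light wood, an open-topped house 60 mm long (x), 48 mm wide (y), 62 mm high; walls 9 mm thick, solid up to 42 mm, window openings above, a level rim on top at 62 mm. Origin: centre of the underside. Front and rear are alike. About 0.1 kg.
- roof: Loose cab roof, a plain flat slab of wood 80 mm long (x), 60 mm wide (y), 14 mm thick. Origin: centre of the underside. Ends alike. 0.05 kg. It goes on the cab's rim (z = 62 mm above the cab's underside), overhanging it by 10 mm at each end and 6 mm at each side.
- chimney: Loose chimney, light wood, a round upright stem 24 mm in diameter on a 30 mm foot (9 mm high), 50 mm high in all, with a dark round spot on top. Origin: centre of the underside; it stands upright. 0.03 kg.
- crate: Loose toy crate of slatted wood, closed and solid, 70 mm long (x), 50 mm wide (y), 44 mm high. Origin: centre of the underside. Ends alike. About 0.15 kg.
- sander: Bystander, leave alone: orange and black hand sander standing on its round pad (124 mm in diameter, 145 mm high), with a black dust box to one side (its -x). Origin: centre of the pad's underside. 1.4 kg.
- glue: Bystander, leave alone: white glue bottle, 60 mm in diameter, 160 mm high, orange cap. Origin: centre of its underside.
- tape: Bystander, leave alone: grey roll of tape lying flat, 84 mm outside diameter, 36 mm high. Origin: centre of its underside.
Mind the look-alikes: they are no part of the job. What is shaped like the cab but red is not meant.

How it is judged (in metres and radians):
At the end, for the whole second after the job is handed in: Boiler 0-19 mm behind the beam, pad to the front; cab under 22 mm behind it; both within 11 mm of centre line. Roof within 12/10 mm on the cab, chimney within 10 mm on the pad, crate within 15/12 mm of the wagon's centre. All seated to 4 mm, within 12 degrees of square, upright, at rest (x of boiler in the frame of loco between 0.021 and 0.047 m and y of boiler in the frame of loco between -0.011 and 0.011 m and z of boiler in the frame of loco between 0.036 and 0.044 m and x of cab in the frame of loco between -0.068 and -0.033 m and y of cab in the frame of loco between -0.011 and 0.011 m and z of cab in the frame of loco between 0.036 and 0.044 m and x of cab in the frame of boiler above -0.097 m and x of roof in the frame of cab between -0.012 and 0.012 m and y of roof in the frame of cab between -0.01 and 0.01 m and z of roof in the frame of cab between 0.058 and 0.066 m and x of chimney in the frame of boiler between 0.014 and 0.034 m and y of chimney in the frame of boiler between -0.01 and 0.01 m and z of chimney in the frame of boiler between 0.052 and 0.06 m and x of chimney in the frame of loco between 0.038 and 0.078 m and x of crate in the frame of wagon between -0.015 and 0.015 m and y of crate in the frame of wagon between -0.012 and 0.012 m and z of crate in the frame of wagon between 0.036 and 0.044 m and angle between the x axis of each of boiler, cab, roof and the x axis of loco, either way round below 0.21 rad and angle between the x axis of crate and the x axis of wagon, either way round below 0.21 rad and angle between each of boiler, cab, roof, chimney, crate's own z axis and vertical below 0.12 rad and linear speed of each of boiler, cab, roof, chimney, crate below 0.02 m/s and angular speed of each of boiler, cab, roof, chimney, crate below 0.2 rad/s); the robot touches nothing.
It fails at once if the sander is disturbed (moved over 15 mm) (distance of sander from where it was at the start of the episode above 0.015 m).
It fails at once if the glue bottle is disturbed (moved over 15 mm) (distance of glue from where it was at the start of the episode above 0.015 m).
It fails at once if the tape roll is disturbed (moved over 15 mm) (distance of tape from where it was at the start of the episode above 0.015 m).
It also fails if it takes over 131 s, if anything falls off the work surface, if the arm or the gripper's body presses on something with over 40 N, if the wrist force passes 120 N, or if a joint passes its speed limit or range.

### The arm

A 6-joint arm with a two-finger parallel gripper is mounted at the origin on the work surface. World frame = base frame: x ahead of the robot, y to its left, z up, the work surface at z = 0. Lengths are in m, angles in degrees, forces in N, time in s.
With the tool pointing down it reaches from about 0.35 to 0.875 m from the base axis. Payload 4.2 kg.
Tool frame: the origin (TCP) lies midway between the tips of the shut fingers; the grasp point (between the pads) lies 19 mm behind it; z points along the fingers, y is the direction in which the jaws open and shut (so a half turn about z gives the same grasp; the last joint's range is limited). The gripper opens to 87 mm and grips with 3 to 60 N. Pads are 19 mm wide; open, the fingers measure 117 mm over their backs; the gripper's body (75 mm by 190 mm) begins 51 mm behind the grasp point.
Start: joints at [81.91, 22.042, 0.453, 0, -68.411, -14.817], TCP at [0.243, 0.576, 0.223] pointing down, gripper open.
Joint ranges: [-179.83, 179.83], [-69.29, 118.12], [-61.27, 80.66], [-181.25, 117.63], [-171.15, -9.14], [-177.46, 177.46]. Speed limits (degrees/s): [159.86, 159.86, 180, 180, 180, 180].

### API

Orientations are given as a 3x3 rotation matrix whose columns are the frame's x, y, z axes.
In Python, from station import sense, capture, get_calibration, finish_job, spot_in, spot_point gives the robot as it stands.
- The arm moves only by the shell command python3 -m inch 'ROWS'. ROWS is JSON, a list of rows, each an object with "fingers": the finger opening in cm, from 0 to 8.7; "delta_pos": the shift along the tool's x, y, z in cm, a list of three; "spin": the turn about the tool's z in degrees. In form: [{"fingers": fingers, "delta_pos": [dx, dy, dz], "spin": spin}, ...]. A call has 1 to 20 rows; each row is the pose to reach, as a shift and turn from the pose commanded when the call began, along the tool's axes at that moment; what a row does not reach only later rows make up. A row lasts 1/10 s, in which the tool goes at most 50 mm and 8.59 degrees, less where a joint would pass 70% of its speed; a pose out of reach is approached as far as the arm can. A call with a gripper value outside its range is refused whole. The fingers move at their own pace and stop on an object; the grip force is fixed at half the most. Time passes only in rows, so rows that repeat a pose let the fingers close. It gives the time, the measured TCP pose, the force and the opening at its end, in the units of the state.
- sense(): the state, without advancing time (a new reading comes with each control period).
- capture(name): name is "scene" or "top" or "wrist"; returns the picture (400x640x3 uint8, red, green, blue); there is no depth.
- get_calibration(name): a dict with "K" (3x3 intrinsics, pixels), "T" (4x4, takes a point from camera to world coordinates). Camera axes: x right, y up, looking along -z (the intrinsics and any distortion apply to the point x, -y, -z); pixel columns grow to the right and rows downward; lengths in m; the calibration is good to about 2 mm. A picture is of the moment at which its call begins: read the wrist's pose just before it. get_calibration takes no time and is no camera call; for the wrist camera it gives the pose at the moment of the call.
- finish_job(): hands the job in, once; it reports no verdict.
Trained networks look in the newest picture that a camera, given by its name, has taken for a name from the list of things; names that differ only in an ending like _2 or _b are one class to them, and where a whole thing is asked for, a point or a joint stands for the part that bears it (a point fixed in the world has none). Each returns a list of dicts, best first, with "conf" (0 to 1); they miss things now and then, are a little off and sometimes report something else, mostly with a low value. They report only what shows in the picture. A call takes as long as a camera call. They do not tell look-alikes from the thing itself.
- spot_in(camera, target): "extent" ([left, top, right, bottom] as shares, 0 to 1, of the picture: columns of its width, rows of its height, round what is visible of it).
- spot_point(camera, target): "location" ([column, row] as shares, 0 to 1, of the picture: columns of its width, rows of its height: a listed point, or the origin of a listed thing).
The state is a dict: "time_s": time; "joints": joint angles; "joint_velocities": joint speeds; "effort": joint torques, N m; "tcp_pos": TCP position; "ee_rot": TCP orientation; "wrist_force": force on the tool from outside, world axes, zero at the start; "moment": the same for the moment, N m; "gripper_width": opening from 0.0 (shut) to 1.0 (fully open).
Only numpy, scipy, OpenCV 4.12 (cv2) and the standard library are available. Lean on these libraries where they do the work, as an engineer would, in place of code of your own. Each camera call takes 0.05 s, during which the arm holds its last target.

## Working session

There is one attempt and no reset: what is moved stays moved. The work goes in short steps, Python scripts to look and compute and a shell command to move; the robot and the scene stay as the last step left them, time stands still between calls to the robot, and variables do not carry over. Pictures are saved under pics/ and viewed, and the job is handed in when it is done.

```bash
ls; mkdir -p pics; python3 - <<'E'
from station import *
import cv2,numpy as np
print(sense())
for n in ("scene","top","wrist"):
    im=capture(n); cv2.imwrite(f"pics/{n}0.png",im[:,:,::-1]); c=get_calibration(n); print(n,c)
E
```

```text
pics
{'time_s': 0.0, 'joints': array([ 8.19100361e+01,  2.20916627e+01,  3.79068840e-01, -3.10125509e-02,
       -6.84115403e+01, -1.48167482e+01]), 'joint_velocities': array([-0.03541757,  0.10024093,  0.05711763,  0.04155195, -0.10880431,
        0.02479923]), 'effort': array([ 2.50766243e-04, -3.90661383e+01,  1.87410629e+01,  4.22001243e+00,
        1.10706798e-02, -1.90740848e-04]), 'tcp_pos': array([0.24300463, 0.57515707, 0.22144002]), 'ee_rot': array([[ 9.21062093e-01, -3.89414914e-01, -8.03179050e-04],
       [-3.89415736e-01, -9.21059760e-01, -2.07410888e-03],
       [ 6.79130286e-05,  2.22315363e-03, -9.99997526e-01]]), 'wrist_force': array([-0.20912592, -0.78843497,  0.30603967]), 'moment': array([-0.00879348,  0.00252277, -0.01827771]), 'gripper_width': 1.0008243621366162}
scene {'K': array([[376.32310883,   0.        , 323.41524096],
       [  0.        , 376.32310883, 198.46613079],
       [  0.        ,   0.        ,   1.        ]]), 'T': array([[ 0.30471856, -0.64798159,  0.69804474,  1.27559474],
       [ 0.95243923,  0.20921337, -0.22156101, -0.27510502],
       [-
[... 248 characters left out ...]
   0.        ,   1.        ]]), 'T': array([[ 0.00639909,  0.99786192, -0.06504334,  0.37861575],
       [-0.99983601,  0.00528265, -0.01732204, -0.03684152],
       [-0.0169414 ,  0.06514352,  0.99773208,  1.62986573],
       [ 0.        ,  0.        ,  0.        ,  1.        ]])}
wrist {'K': array([[340.62896623,   0.        , 327.05589204],
       [  0.        , 340.62896623, 203.09499849],
       [  0.        ,   0.        ,   1.        ]]), 'T': array([[-0.38972877,  0.89236264,  0.22759703,  0.30552073],
       [-0.92092884, -0.3779748 , -0.09500066,  0.54988223],
       [ 0.0012509 , -0.24662516,  0.96911014,  0.38358854],
       [ 0.        ,  0.        ,  0.        ,  1.        ]])}
```

View pics/scene0.png

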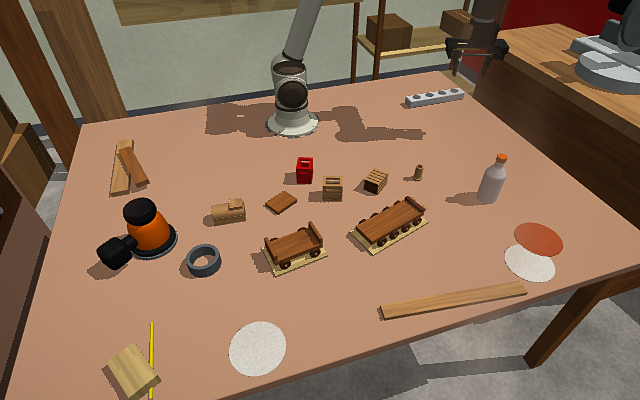

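View pics/top0.png

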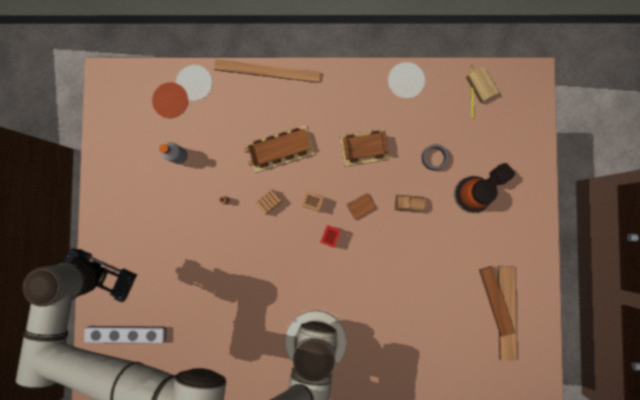

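View pics/wrist0.png

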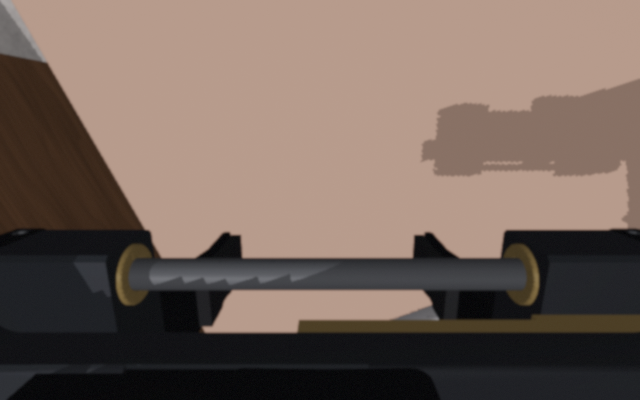

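```bash
cat > h.py <<'E'
from station import *
import cv2,numpy as np
def proj(c,P):
    P=np.atleast_2d(P); T=c["T"];K=c["K"]
    q=(np.linalg.inv(T)@np.c_[P,np.ones(len(P))].T)[:3]
    return np.c_[K[0,0]*q[0]/-q[2]+K[0,2], K[1,1]*(-q[1])/-q[2]+K[1,2]]
def unproj(c,uv,z):
    uv=np.atleast_2d(uv).astype(float);T=c["T"];K=c["K"]
    d=np.c_[(uv[:,0]-K[0,2])/K[0,0],-(uv[:,1]-K[1,2])/K[1,1],-np.ones(len(uv))]@T[:3,:3].T
    o=T[:3,3]; s=(z-o[2])/d[:,2]
    return o+d*s[:,None]
def save(name,im): cv2.imwrite(f"pics/{name}.png",im[:,:,::-1])
def crop(name,im,x0,y0,x1,y1,f):
    save(name,cv2.resize(im[y0:y1,x0:x1],None,fx=f,fy=f,interpolation=cv2.INTER_CUBIC))
E
python3 - <<'E'
from h import *
im=capture("top");c=get_calibration("top")
crop("topc",im,200,110,460,260,3)
W,H=640,400
for n in "loco wagon boiler cab roof chimney crate sander glue tape".split():
    for r in spot_point("top",n)[:3]:
        uv=np.array(r["location"])*[W,H]
        z=0.0
        print(n,round(r["conf"],2),uv.round(1),unproj(c,uv,z)[0].round(3))
E
```

```text
loco 0.73 [282.2 149.4] [0.632 0.116 0.   ]
wagon 0.88 [364.5 147.8] [ 0.639 -0.16   0.   ]
boiler 0.61 [407.4 201.7] [ 0.459 -0.302  0.   ]
cab 0.77 [316.6 201.5] [ 0.458 -0.001  0.   ]
cab 0.59 [280.8 147.1] [0.64  0.121 0.   ]
cab 0.54 [324.4 237.6] [ 0.338 -0.027  0.   ]
roof 0.88 [361.8 205.2] [ 0.446 -0.151  0.   ]
chimney 0.49 [224.5 200. ] [0.461 0.307 0.   ]
crate 0.88 [269.7 203.5] [0.45  0.156 0.   ]
crate 0.4 [433.4 158.9] [ 0.602 -0.39   0.   ]
sander 0.91 [469.8 194.4] [ 0.484 -0.509  0.   ]
glue 0.89 [178.2 156.7] [0.606 0.467 0.   ]
tape 0.69 [431.6 160.1] [ 0.598 -0.384  0.   ]
```

View pics/topc.png

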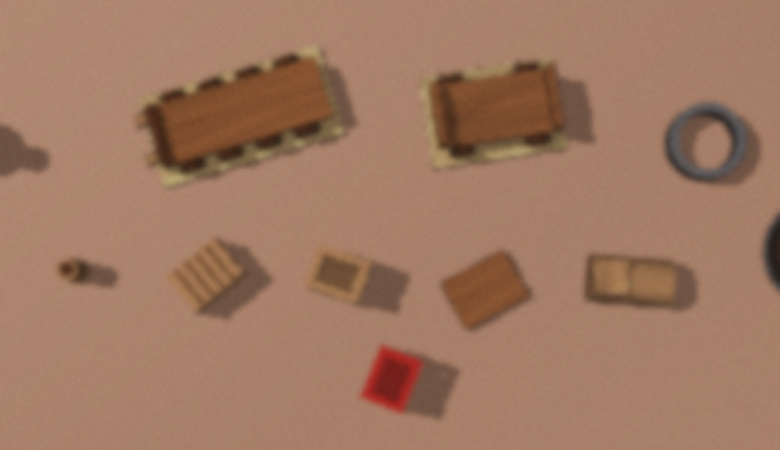

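```bash
python3 -m inch '[{"fingers":8.7,"delta_pos":[34.8,36.9,-18],"spin":-22.9},{"fingers":8.7,"delta_pos":[34.8,36.9,-18],"spin":-22.9},{"fingers":8.7,"delta_pos":[34.8,36.9,-18],"spin":-22.9},{"fingers":8.7,"delta_pos":[34.8,36.9,-18],"spin":-22.9},{"fingers":8.7,"delta_pos":[34.8,36.9,-18],"spin":-22.9},{"fingers":8.7,"delta_pos":[34.8,36.9,-18],"spin":-22.9},{"fingers":8.7,"delta_pos":[34.8,36.9,-18],"spin":-22.9},{"fingers":8.7,"delta_pos":[34.8,36.9,-18],"spin":-22.9},{"fingers":8.7,"delta_pos":[34.8,36.9,-18],"spin":-22.9},{"fingers":8.7,"delta_pos":[34.8,36.9,-18],"spin":-22.9},{"fingers":8.7,"delta_pos":[34.8,36.9,-18],"spin":-22.9},{"fingers":8.7,"delta_pos":[34.8,36.9,-18],"spin":-22.9},{"fingers":8.7,"delta_pos":[34.8,36.9,-18],"spin":-22.9},{"fingers":8.7,"delta_pos":[34.8,36.9,-18],"spin":-22.9}]'
python3 - <<'E'
from h import *
c=get_calibration("wrist");im=capture("wrist");save("w1",im)
np.savez("w1.npz",im=im,**c);print(c["T"].round(3))
E
```

```text
time_s: 2.1
tcp_pos: [0.4198, 0.1008, 0.402]
ee_rot: [[1.0, 0.001, -0.001], [0.001, -1.0, -0.0], [-0.001, 0.0, -1.0]]
wrist_force: [0.3, -0.2, -0.1]
gripper_width: 0.998
[[ 0.     0.969  0.248  0.488]
 [-1.     0.     0.     0.101]
 [ 0.    -0.248  0.969  0.564]
 [ 0.     0.     0.     1.   ]]
```

View pics/w1.png

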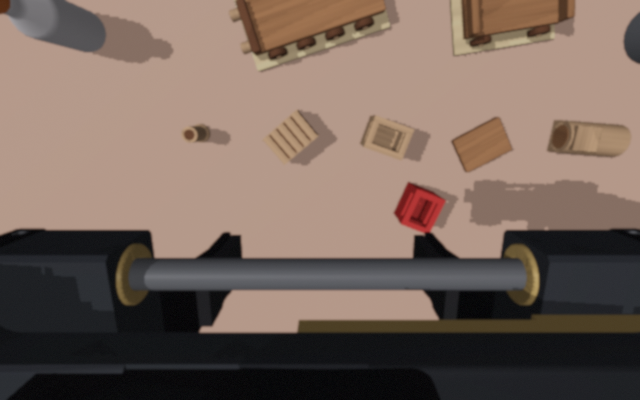

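```bash
python3 -m inch '[{"fingers":8.7,"delta_pos":[10,9,0],"spin":0},{"fingers":8.7,"delta_pos":[10,9,0],"spin":0},{"fingers":8.7,"delta_pos":[10,9,0],"spin":0},{"fingers":8.7,"delta_pos":[10,9,0],"spin":0},{"fingers":8.7,"delta_pos":[10,9,0],"spin":0},{"fingers":8.7,"delta_pos":[10,9,0],"spin":0}]'
python3 - <<'E'
from h import *
c=get_calibration("wrist");im=capture("wrist");save("w2",im)
np.savez("w2.npz",im=im,**c);print(c["T"].round(3))
W,H=640,400
for n in "loco wagon boiler cab roof chimney crate".split():
    for r in spot_point("wrist",n)[:3]:
        uv=np.array(r["location"])*[W,H]
        print(n,round(r["conf"],2),uv.round(1),unproj(c,uv,0)[0].round(3))
E
```

```text
time_s: 2.75
tcp_pos: [0.5197, 0.0114, 0.4025]
ee_rot: [[1.0, 0.002, -0.0], [0.002, -1.0, 0.0], [-0.0, -0.0, -1.0]]
wrist_force: [0.2, -0.5, -0.2]
gripper_width: 1.004
[[ 0.001  0.969  0.247  0.587]
 [-1.     0.001  0.     0.012]
 [-0.    -0.247  0.969  0.564]
 [ 0.     0.     0.     1.   ]]
loco 0.69 [255.5  85.7] [0.634 0.125 0.   ]
wagon 0.59 [435.8  81. ] [ 0.641 -0.158  0.   ]
boiler 0.66 [516.3 194.7] [ 0.459 -0.31   0.   ]
cab 0.79 [359.1 257.3] [ 0.344 -0.045  0.   ]
roof 0.8 [418.8 204.7] [ 0.441 -0.145  0.   ]
chimney 0.55 [154.7 193.5] [0.46  0.305 0.   ]
chimney 0.43 [242.6 196.3] [0.455 0.156 0.   ]
chimney 0.2 [576.3 103.4] [ 0.608 -0.384  0.   ]
crate 0.32 [435.9  81.2] [ 0.641 -0.158  0.   ]
```

View pics/w2.png

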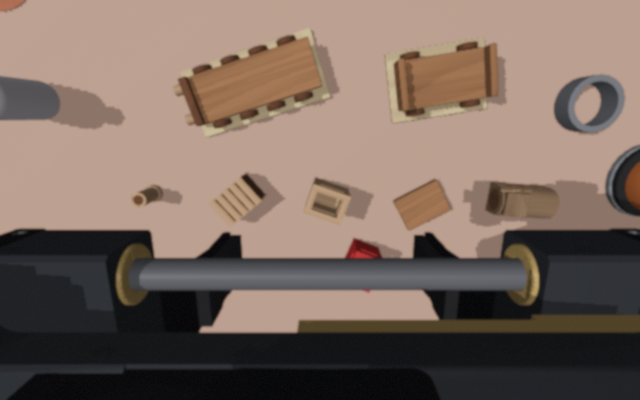

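```bash
cat > fit.py <<'E'
from h import *
from scipy.spatial import ConvexHull
def box(x0,x1,y0,y1,z0,z1): return [np.array([[a,b,c] for a in(x0,x1) for b in(y0,y1)])+0*0 if False else np.array([[a,b,c] for c in (z0,z1) for a,b in ((x0,y0),(x1,y0),(x1,y1),(x0,y1))])]
def cyl(r,z0,z1,n=24):
    t=np.linspace(0,2*np.pi,n,endpoint=False)
    return [np.array([[r*np.cos(a),r*np.sin(a),z] for z in(z0,z1) for a in t])]
M={"loco":box(-.098,.098,-.035,.035,.040,.040)+box(.085,.095,-.035,.035,.040,.050)+box(-.105,.105,-.052,.052,0,.008),
"wagon":box(-.068,.068,-.035,.035,.040,.040)+box(-.068,-.058,-.035,.035,.04,.062)+box(.058,.068,-.035,.035,.04,.062)+box(-.075,.075,-.052,.052,0,.008),
"boiler":box(-.045,.045,-.025,.025,0,.026)+box(.006,.042,-.018,.018,.056,.056)+box(-.045,.045,-.0005,.0005,.0505,.051),
"cab":box(-.03,.03,-.024,.024,0,.062)+box(-.03,.03,-.024,.024,.062,.062),
"roof":box(-.04,.04,-.03,.03,0,.014)+box(-.04,.04,-.03,.03,.014,.014),
"chimney":cyl(.015,0,.009)+cyl(.012,.0499,.05),
"crate":box(-.035,.035,-.025,.025,0,.044)+box(-.035,.035,-.025,.025,.044,.044)}
def draw(im,c,n,p,f=1,off=(0,0),col=(0,255,0),z=0):
    x,y,yaw=p[:3]; z=p[3] if len(p)>3 else 0
    a=np.radians(yaw);R=np.array([[np.cos(a),-np.sin(a),0],[np.sin(a),np.cos(a),0],[0,0,1]])
    for b in M[n]:
        q=(proj(c,b@R.T+[x,y,z]).astype(np.float32)-off+.5)*f-.5
        h=cv2.convexHull(q.astype(np.float32)).round().astype(int)
        cv2.polylines(im,[h],True,col,1)
def overlay(name,im,c,poses,x0,y0,x1,y1,f,both=False):
    e=cv2.resize(im[y0:y1,x0:x1],None,fx=f,fy=f,interpolation=cv2.INTER_CUBIC)
    for n,p in poses.items(): draw(e,c,n,p,f,(x0,y0))
    save(name,e)
E
cat > show.py <<'E'
from fit import *
import json,sys
P=json.load(open("poses.json"))
v=sys.argv[1];d=np.load("w%s.npz"%v[0]);c={"K":d["K"],"T":d["T"]}
if v=="1": overlay(sys.argv[2],d["im"],c,P,160,90,640,240,1.66)
if v=="1a": overlay(sys.argv[2],d["im"],c,P,170,90,430,240,3)
if v=="1b": overlay(sys.argv[2],d["im"],c,P,400,90,640,240,3)
if v=="2": overlay(sys.argv[2],d["im"],c,P,120,20,580,230,1.7)
if v=="2a": overlay(sys.argv[2],d["im"],c,P,160,20,340,140,4)
if v=="2b": overlay(sys.argv[2],d["im"],c,P,360,20,520,140,4)
E
cat > poses.json <<'E'
{"loco":[0.634,0.12,105.7],"wagon":[0.641,-0.16,97],"boiler":[0.459,-0.305,87],"cab":[0.458,0.005,74],"roof":[0.443,-0.149,120],"chimney":[0.461,0.305,0],"crate":[0.452,0.157,130]}
E
python3 show.py 1a o1a; python3 show.py 1b o1b; python3 show.py 2a o2a; python3 show.py 2b o2b
```

```text
(no output)
```

View pics/o1a.png

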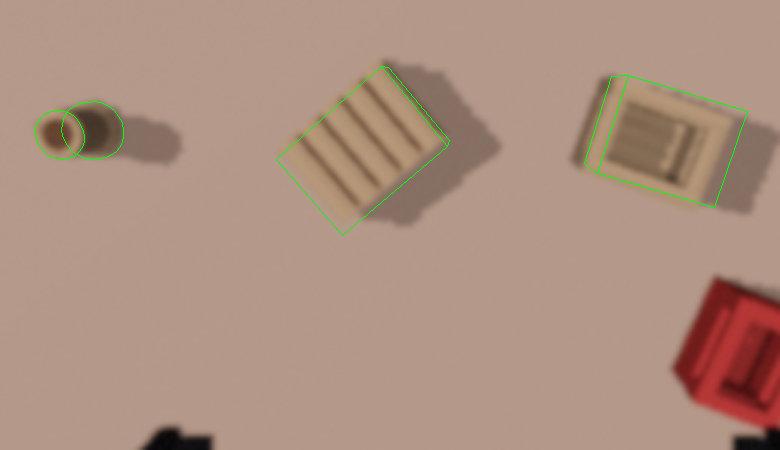

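View pics/o1b.png

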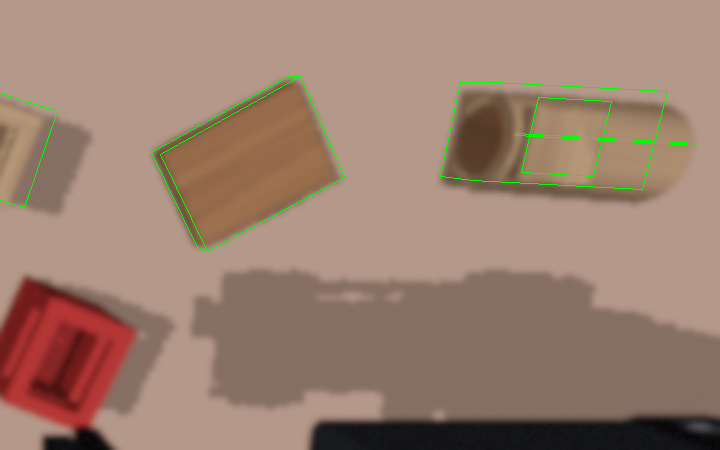

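View pics/o2a.png

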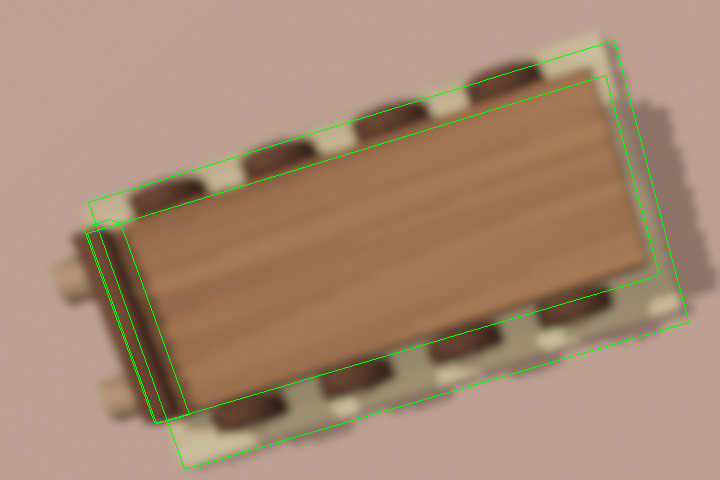

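View pics/o2b.png

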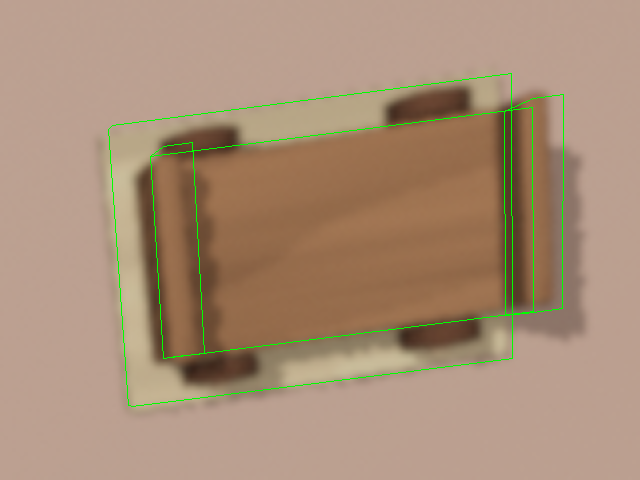

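```bash
cat >> fit.py <<'E'
t=np.linspace(0,np.pi,15)
M["boiler"]=[np.array([[s*.045,y,z] for s in(-1,1) for y,z in [(-.025,0),(.025,0)]+[(.025*np.cos(a),.026+.025*np.sin(a)) for a in t]])]+box(.006,.042,-.018,.018,.056,.056)
E
cat > poses.json <<'E'
{"loco":[0.6375,0.1242,106],"wagon":[0.640,-0.156,97.5],"boiler":[0.456,-0.305,87],"cab":[0.458,0.007,74],"roof":[0.443,-0.149,120],"chimney":[0.462,0.3065,0],"crate":[0.453,0.156,130]}
E
cat > show.py <<'E'
from fit import *
import json,sys
P=json.load(open("poses.json"))
for w,tag,ns,f in (("1","p",["chimney","crate","cab","roof","boiler"],4.5),("2","l",["loco","wagon"],4.),("2","p2",["chimney","crate","cab","roof","boiler"],4.5)):
    d=np.load("w%s.npz"%w);c={"K":d["K"],"T":d["T"]}
    tiles=[]
    for n in ns:
        u,v=proj(c,[[P[n][0],P[n][1],.02]])[0].astype(int)
        hw,hh=(90,62) if tag=="l" else (42,36)
        x0,y0=max(0,u-hw),max(0,v-hh)
        x0=min(x0,640-2*hw)
        e=cv2.resize(d["im"][y0:y0+2*hh,x0:x0+2*hw],None,fx=f,fy=f,interpolation=cv2.INTER_CUBIC)
        e0=e.copy()
        draw(e,c,n,P[n],f,(x0,y0))
        tiles.append(e)
    if tag=="l": save(sys.argv[1]+"_l",np.vstack(tiles)[:, :])
    else:
        tiles.append(np.zeros_like(tiles[0]))
        o=np.vstack([np.hstack(tiles[:3]),np.hstack(tiles[3:6])]); save(sys.argv[1]+"_"+tag,cv2.resize(o,None,fx=min(1,800/o.shape[1]),fy=min(1,800/o.shape[1])))
E
python3 show.py a; python3 -c "
import cv2
for n in ('l','p','p2'): print(cv2.imread('pics/a_%s.png'%n).shape)
i=cv2.imread('pics/a_l.png');cv2.imwrite('pics/a_l.png',cv2.resize(i,None,fx=.6,fy=.6,interpolation=cv2.INTER_AREA))"
```

```text
(992, 720, 3)
(457, 800, 3)
(457, 800, 3)
```

View pics/a_l.png

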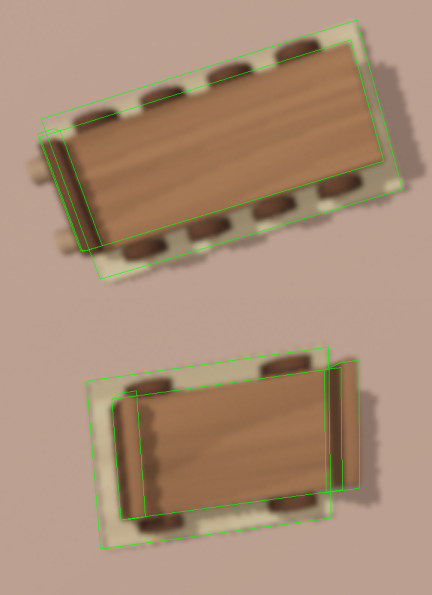

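View pics/a_p.png

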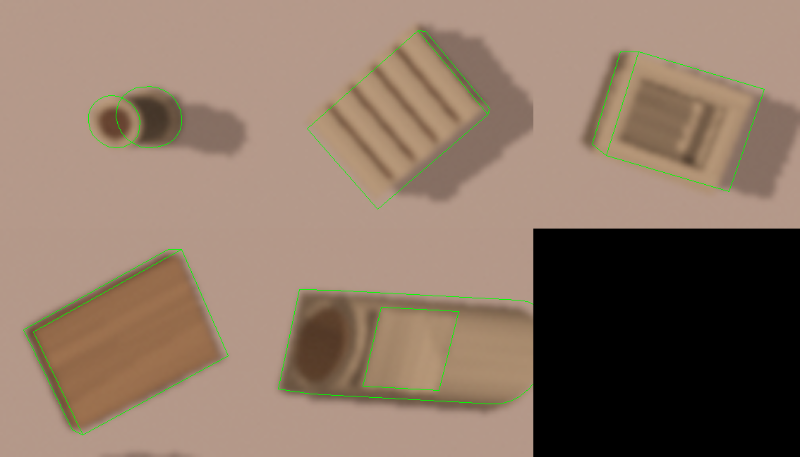

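View pics/a_p2.png

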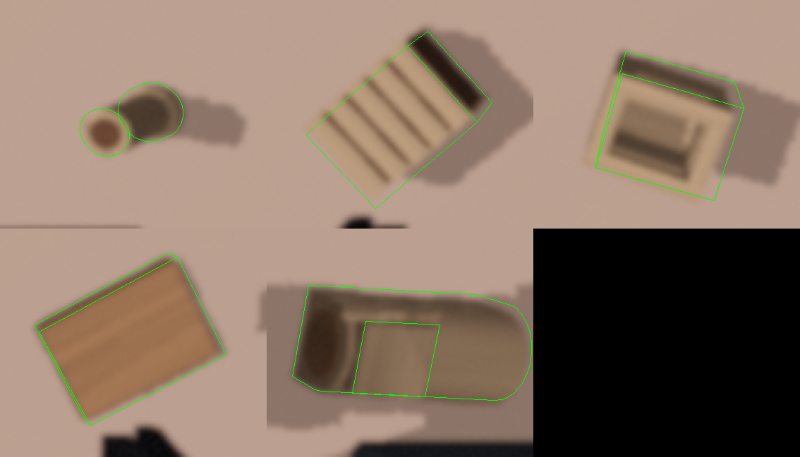

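```bash
cat > poses.json <<'E'
{"loco":[0.6375,0.1242,106],"wagon":[0.640,-0.156,97.5],"boiler":[0.4555,-0.305,87],"cab":[0.456,0.011,74],"roof":[0.443,-0.149,120],"chimney":[0.462,0.3065,0],"crate":[0.4535,0.155,130]}
E
cat > go.py <<'E'
# python3 go.py x y z yaw  -> delta in tool axes
import sys
from h import *
x,y,z,yaw=map(float,sys.argv[1:5])
s=sense();R=np.array(s["ee_rot"]);p=np.array(s["tcp_pos"])
d=R.T@(np.array([x,y,z])-p)*100
cy=np.degrees(np.arctan2(R[1,0],R[0,0]));sp=(cy-yaw+180)%360-180
j=s["joints"];j1=np.degrees(np.arctan2(y,x))
print("t",round(s["time_s"],2),"delta cm",d.round(2),"spin",round(sp,1),"rows>=",max(np.linalg.norm(d)/5,abs(sp)/8.59).round(1),"j6 end",round(j[5]-sp-(j1-j[0]),0),"tilt",R[:,2].round(3))
E
cat > tgt.py <<'E'
import json,sys,numpy as np
P=json.load(open("poses.json"))
def at(b,x,y):
    p=P[b];a=np.radians(p[2]);return p[0]+x*np.cos(a)-y*np.sin(a),p[1]+x*np.sin(a)+y*np.cos(a),p[2]
for n,b,x in(("boiler","loco",.034),("cab","loco",-.048),("roof","loco",-.048),("chimney","loco",.058),("crate","wagon",0)): print(n,np.round(at(b,x,0),4))
E
python3 tgt.py; python3 go.py .4555 -.305 .12 -93
```

```text
boiler [  0.6281   0.1569 106.    ]
cab [6.507e-01 7.810e-02 1.060e+02]
roof [6.507e-01 7.810e-02 1.060e+02]
chimney [  0.6215   0.18   106.    ]
crate [ 0.64  -0.156 97.5  ]
t 3.15 delta cm [-6.47 31.57 28.27] spin 93.0 rows>= 10.8 j6 end 31.0 tilt [ 0.001  0.    -1.   ]
```

```bash
python3 -m inch '[{"fingers":8.7,"delta_pos":[-6.5,31.6,28.3],"spin":93},{"fingers":8.7,"delta_pos":[-6.5,31.6,28.3],"spin":93},{"fingers":8.7,"delta_pos":[-6.5,31.6,28.3],"spin":93},{"fingers":8.7,"delta_pos":[-6.5,31.6,28.3],"spin":93},{"fingers":8.7,"delta_pos":[-6.5,31.6,28.3],"spin":93},{"fingers":8.7,"delta_pos":[-6.5,31.6,28.3],"spin":93},{"fingers":8.7,"delta_pos":[-6.5,31.6,28.3],"spin":93},{"fingers":8.7,"delta_pos":[-6.5,31.6,28.3],"spin":93},{"fingers":8.7,"delta_pos":[-6.5,31.6,28.3],"spin":93},{"fingers":8.7,"delta_pos":[-6.5,31.6,28.3],"spin":93},{"fingers":8.7,"delta_pos":[-6.5,31.6,28.3],"spin":93},{"fingers":8.7,"delta_pos":[-6.5,31.6,28.3],"spin":93},{"fingers":8.7,"delta_pos":[-6.5,31.6,28.3],"spin":93},{"fingers":8.7,"delta_pos":[-6.5,31.6,28.3],"spin":93}]'
python3 go.py .4555 -.305 .007 -93
python3 - <<'E'
from fit import *
import json
P=json.load(open("poses.json"))
c=get_calibration("wrist");im=capture("wrist")
for n in P: draw(im,c,n,P[n])
save("w3",im)
E
```

```text
time_s: 4.55
tcp_pos: [0.4553, -0.3055, 0.1198]
ee_rot: [[-0.05, -0.999, 0.001], [-0.999, 0.05, -0.0], [0.0, -0.001, -1.0]]
wrist_force: [0.1, -0.6, 0.5]
gripper_width: 1.005
t 4.55 delta cm [-5.000e-02 -1.000e-02  1.128e+01] spin 0.1 rows>= 2.3 j6 end 31.0 tilt [ 0.001 -0.    -1.   ]
```

View pics/w3.png

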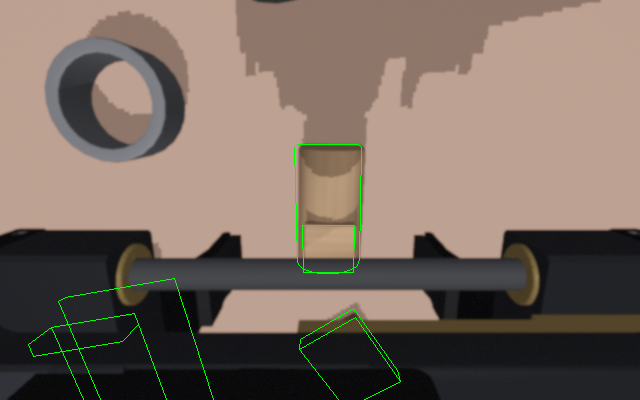

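```bash
python3 -m inch '[{"fingers":8.7,"delta_pos":[0,0,5],"spin":0},{"fingers":8.7,"delta_pos":[0,0,9],"spin":0},{"fingers":8.7,"delta_pos":[0,0,11.2],"spin":0},{"fingers":8.7,"delta_pos":[0,0,11.2],"spin":0},{"fingers":4.5,"delta_pos":[0,0,11.2],"spin":0},{"fingers":4.5,"delta_pos":[0,0,11.2],"spin":0},{"fingers":4.5,"delta_pos":[0,0,11.2],"spin":0},{"fingers":4.5,"delta_pos":[0,0,11.2],"spin":0},{"fingers":4.5,"delta_pos":[0,0,11.2],"spin":0},{"fingers":4.5,"delta_pos":[0,0,11.2],"spin":0},{"fingers":4.5,"delta_pos":[0,0,11.2],"spin":0}]'
python3 go.py .6281 .1569 .16 -74
```

```text
time_s: 5.7
tcp_pos: [0.4549, -0.3057, 0.0081]
ee_rot: [[-0.052, -0.999, -0.0], [-0.999, 0.052, -0.0], [0.0, 0.0, -1.0]]
wrist_force: [-2.6, 0.8, 4.7]
gripper_width: 0.573
t 5.7 delta cm [-47.1  -14.87 -15.2 ] spin -19.0 rows>= 10.3 j6 end 2.0 tilt [-0. -0. -1.]
```

```bash
python3 -m inch '[{"fingers":4.5,"delta_pos":[0,0,-5],"spin":0},{"fingers":4.5,"delta_pos":[0,0,-10],"spin":0},{"fingers":4.5,"delta_pos":[-47.1,-14.9,-15.2],"spin":-19},{"fingers":4.5,"delta_pos":[-47.1,-14.9,-15.2],"spin":-19},{"fingers":4.5,"delta_pos":[-47.1,-14.9,-15.2],"spin":-19},{"fingers":4.5,"delta_pos":[-47.1,-14.9,-15.2],"spin":-19},{"fingers":4.5,"delta_pos":[-47.1,-14.9,-15.2],"spin":-19},{"fingers":4.5,"delta_pos":[-47.1,-14.9,-15.2],"spin":-19},{"fingers":4.5,"delta_pos":[-47.1,-14.9,-15.2],"spin":-19},{"fingers":4.5,"delta_pos":[-47.1,-14.9,-15.2],"spin":-19},{"fingers":4.5,"delta_pos":[-47.1,-14.9,-15.2],"spin":-19},{"fingers":4.5,"delta_pos":[-47.1,-14.9,-15.2],"spin":-19},{"fingers":4.5,"delta_pos":[-47.1,-14.9,-15.2],"spin":-19},{"fingers":4.5,"delta_pos":[-47.1,-14.9,-15.2],"spin":-19},{"fingers":4.5,"delta_pos":[-47.1,-14.9,-15.2],"spin":-19},{"fingers":4.5,"delta_pos":[-47.1,-14.9,-15.2],"spin":-19}]'
python3 go.py .6281 .1569 .0485 -74
python3 - <<'E'
from fit import *
import json
P=json.load(open("poses.json"))
c=get_calibration("wrist");im=capture("wrist")
p=sense()["tcp_pos"]
P["boiler"]=[p[0],p[1],106,p[2]-.008]
for n in P: draw(im,c,n,P[n])
save("w4",im)
E
```

```text
time_s: 7.3
tcp_pos: [0.6281, 0.1555, 0.1593]
ee_rot: [[0.274, -0.962, -0.001], [-0.962, -0.274, -0.0], [0.0, 0.001, -1.0]]
wrist_force: [-0.6, -0.6, -1.3]
gripper_width: 0.573
t 7.3 delta cm [-0.14 -0.05 11.08] spin -0.1 rows>= 2.2 j6 end 2.0 tilt [-0.001 -0.    -1.   ]
```

View pics/w4.png

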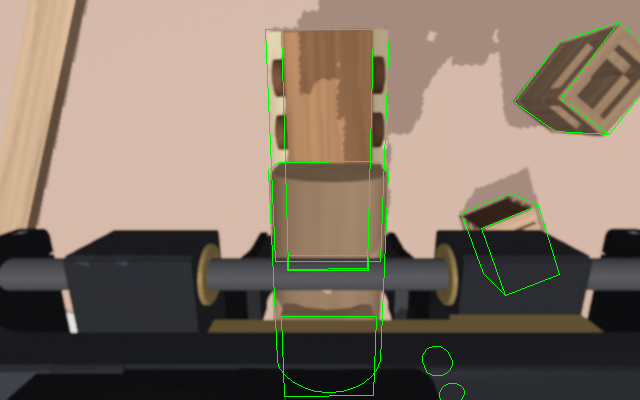

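```bash
python3 -m inch '[{"fingers":4.5,"delta_pos":[-0.15,0,4],"spin":0},{"fingers":4.5,"delta_pos":[-0.15,0,8],"spin":0},{"fingers":4.5,"delta_pos":[-0.15,0,10],"spin":0},{"fingers":4.5,"delta_pos":[-0.15,0,10.7],"spin":0},{"fingers":4.5,"delta_pos":[-0.15,0,11.05],"spin":0},{"fingers":4.5,"delta_pos":[-0.15,0,11.05],"spin":0},{"fingers":4.5,"delta_pos":[-0.15,0,11.05],"spin":0}]'
```

```text
time_s: 8.05
tcp_pos: [0.6293, 0.1586, 0.0508]
ee_rot: [[0.276, -0.961, 0.003], [-0.961, -0.276, 0.001], [-0.0, -0.003, -1.0]]
wrist_force: [0.6, 0.4, -0.0]
gripper_width: 0.571
```

```bash
python3 -m inch '[{"fingers":4.5,"delta_pos":[0,0,0.15],"spin":0},{"fingers":4.5,"delta_pos":[0,0,0.2],"spin":0}]'; python3 go.py .6281 .1569 .0485 -74
```

```text
time_s: 8.25
tcp_pos: [0.6287, 0.1586, 0.0481]
ee_rot: [[0.276, -0.961, 0.002], [-0.961, -0.276, 0.001], [-0.0, -0.002, -1.0]]
wrist_force: [0.1, 0.7, 4.1]
gripper_width: 0.572
t 8.25 delta cm [ 0.15  0.1  -0.04] spin 0.0 rows>= 0.0 j6 end 2.0 tilt [ 0.002  0.001 -1.   ]
```

```bash
python3 -m inch '[{"fingers":7.5,"delta_pos":[0,0,0],"spin":0},{"fingers":7.5,"delta_pos":[0,0,0],"spin":0},{"fingers":7.5,"delta_pos":[0,0,0],"spin":0},{"fingers":7.5,"delta_pos":[0,0,-4],"spin":0},{"fingers":8.7,"delta_pos":[0,0,-8.5],"spin":0},{"fingers":8.7,"delta_pos":[0,0,-10],"spin":0}]'; python3 go.py .456 .011 .125 -106
```

```text
time_s: 8.85
tcp_pos: [0.6309, 0.1591, 0.1526]
ee_rot: [[0.277, -0.961, 0.009], [-0.961, -0.277, 0.003], [-0.0, -0.009, -1.0]]
wrist_force: [0.1, -0.5, 0.7]
gripper_width: 0.952
t 8.85 delta cm [ 9.4  20.93  2.57] spin 32.1 rows>= 4.6 j6 end -17.0 tilt [ 0.009  0.003 -1.   ]
```

```bash
python3 -m inch '[{"fingers":8.7,"delta_pos":[9.4,20.9,2.6],"spin":32},{"fingers":8.7,"delta_pos":[9.4,20.9,2.6],"spin":32},{"fingers":8.7,"delta_pos":[9.4,20.9,2.6],"spin":32},{"fingers":8.7,"delta_pos":[9.4,20.9,2.6],"spin":32},{"fingers":8.7,"delta_pos":[9.4,20.9,2.6],"spin":32},{"fingers":8.7,"delta_pos":[9.4,20.9,2.6],"spin":32},{"fingers":8.7,"delta_pos":[9.4,20.9,2.6],"spin":32},{"fingers":8.7,"delta_pos":[9.4,20.9,2.6],"spin":32}]'
python3 go.py .456 .011 .012 -106
python3 - <<'E'
from fit import *
import json
P=json.load(open("poses.json"))
c=get_calibration("wrist");im=capture("wrist")
for n in ("cab","roof"): draw(im,c,n,P[n])
save("w5",im)
t=capture("top");ct=get_calibration("top");p=P["loco"]
a=np.radians(106)
bp=[p[0]+.034*np.cos(a),p[1]+.034*np.sin(a),106,.04]
e=cv2.resize(t[110:260,200:460],None,fx=3,fy=3,interpolation=cv2.INTER_CUBIC)
for n in P: draw(e,ct,n,bp if n=="boiler" else P[n],3,(200,110))
save("t5",e)
E
```

```text
time_s: 9.65
tcp_pos: [0.4546, 0.0111, 0.1216]
ee_rot: [[-0.275, -0.961, 0.002], [-0.961, 0.275, 0.0], [-0.001, -0.002, -1.0]]
wrist_force: [0.4, -0.4, -0.5]
gripper_width: 1.002
t 9.65 delta cm [-0.02 -0.11 10.96] spin 0.0 rows>= 2.2 j6 end -17.0 tilt [ 0.002  0.    -1.   ]
```

View pics/w5.png

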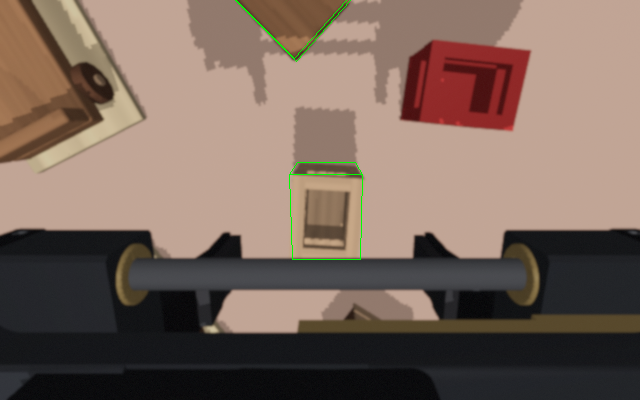

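View pics/t5.png

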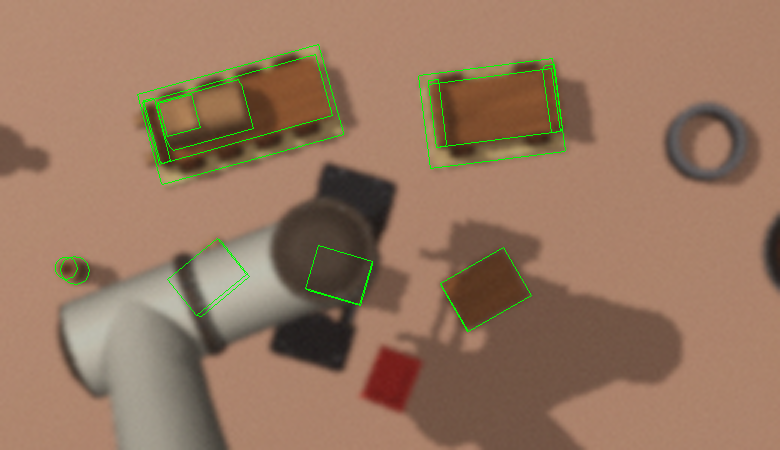

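```bash
python3 -m inch '[{"fingers":8.7,"delta_pos":[0,-0.1,5],"spin":0},{"fingers":8.7,"delta_pos":[0,-0.1,9],"spin":0},{"fingers":8.7,"delta_pos":[0,-0.1,10.9],"spin":0},{"fingers":8.7,"delta_pos":[0,-0.1,10.9],"spin":0},{"fingers":4.2,"delta_pos":[0,-0.1,10.9],"spin":0},{"fingers":4.2,"delta_pos":[0,-0.1,10.9],"spin":0},{"fingers":4.2,"delta_pos":[0,-0.1,10.9],"spin":0},{"fingers":4.2,"delta_pos":[0,-0.1,10.9],"spin":0},{"fingers":4.2,"delta_pos":[0,-0.1,10.9],"spin":0},{"fingers":4.2,"delta_pos":[0,-0.1,10.9],"spin":0},{"fingers":4.2,"delta_pos":[0,-0.1,10.9],"spin":0}]'
python3 go.py .6507 .0781 .15 -74
```

```text
time_s: 10.85
tcp_pos: [0.4546, 0.0102, 0.0126]
ee_rot: [[-0.276, -0.961, 0.001], [-0.961, 0.276, 0.0], [-0.001, -0.001, -1.0]]
wrist_force: [-0.3, 0.8, 4.9]
gripper_width: 0.554
t 10.85 delta cm [-11.94 -17.   -13.72] spin -32.0 rows>= 5.0 j6 end 9.0 tilt [ 0.001  0.    -1.   ]
```

```bash
python3 -m inch '[{"fingers":4.2,"delta_pos":[0,0,-5],"spin":0},{"fingers":4.2,"delta_pos":[0,0,-10],"spin":0},{"fingers":4.2,"delta_pos":[-12,-17,-13.7],"spin":-32},{"fingers":4.2,"delta_pos":[-12,-17,-13.7],"spin":-32},{"fingers":4.2,"delta_pos":[-12,-17,-13.7],"spin":-32},{"fingers":4.2,"delta_pos":[-12,-17,-13.7],"spin":-32},{"fingers":4.2,"delta_pos":[-12,-17,-13.7],"spin":-32},{"fingers":4.2,"delta_pos":[-12,-17,-13.7],"spin":-32},{"fingers":4.2,"delta_pos":[-12,-17,-13.7],"spin":-32},{"fingers":4.2,"delta_pos":[-12,-17,-13.7],"spin":-32},{"fingers":4.2,"delta_pos":[-12,-17,-13.7],"spin":-32},{"fingers":4.2,"delta_pos":[-12,-17,-13.7],"spin":-32}]'
python3 go.py .6501 .0795 .053 -74
```

```text
time_s: 12.05
tcp_pos: [0.65, 0.0783, 0.1494]
ee_rot: [[0.275, -0.961, 0.0], [-0.961, -0.275, 0.0], [-0.0, -0.0, -1.0]]
wrist_force: [0.0, 0.9, 0.6]
gripper_width: 0.556
t 12.05 delta cm [-0.11 -0.04  9.64] spin -0.0 rows>= 1.9 j6 end 9.0 tilt [ 0.  0. -1.]
```

```bash
python3 -m inch '[{"fingers":4.2,"delta_pos":[-0.1,0,4],"spin":0},{"fingers":4.2,"delta_pos":[-0.1,0,7],"spin":0},{"fingers":4.2,"delta_pos":[-0.1,0,9],"spin":0},{"fingers":4.2,"delta_pos":[-0.1,0,9.5],"spin":0},{"fingers":4.2,"delta_pos":[-0.1,0,9.6],"spin":0},{"fingers":4.2,"delta_pos":[-0.1,0,9.65],"spin":0},{"fingers":4.2,"delta_pos":[-0.1,0,9.65],"spin":0}]'; python3 go.py .6501 .0795 .0526 -74
```

```text
time_s: 12.75
tcp_pos: [0.651, 0.0797, 0.0536]
ee_rot: [[0.276, -0.961, 0.002], [-0.961, -0.276, 0.001], [-0.0, -0.002, -1.0]]
wrist_force: [0.1, 0.1, -1.5]
gripper_width: 0.561
t 12.75 delta cm [-0.   0.1  0.1] spin -0.0 rows>= 0.0 j6 end 9.0 tilt [ 0.002  0.001 -1.   ]
```

```bash
python3 -m inch '[{"fingers":4.2,"delta_pos":[0,0,0.1],"spin":0},{"fingers":7.5,"delta_pos":[0,0,0.1],"spin":0},{"fingers":7.5,"delta_pos":[0,0,0.1],"spin":0},{"fingers":7.5,"delta_pos":[0,0,0.1],"spin":0},{"fingers":7.5,"delta_pos":[0,0,-4],"spin":0},{"fingers":8.7,"delta_pos":[0,0,-8.5],"spin":0},{"fingers":8.7,"delta_pos":[0,0,-10],"spin":0},{"fingers":8.7,"delta_pos":[0,0,-10],"spin":0}]'; python3 go.py .443 -.149 .115 -60
```

```text
time_s: 13.55
tcp_pos: [0.6523, 0.08, 0.1564]
ee_rot: [[0.276, -0.961, 0.007], [-0.961, -0.276, 0.002], [0.0, -0.007, -1.0]]
wrist_force: [-0.8, -0.1, 0.7]
gripper_width: 0.981
t 13.55 delta cm [16.24 26.47  3.94] spin -14.0 rows>= 6.3 j6 end 49.0 tilt [ 0.007  0.002 -1.   ]
```

```bash
python3 -m inch '[{"fingers":8.7,"delta_pos":[16.2,26.5,3.9],"spin":-14},{"fingers":8.7,"delta_pos":[16.2,26.5,3.9],"spin":-14},{"fingers":8.7,"delta_pos":[16.2,26.5,3.9],"spin":-14},{"fingers":8.7,"delta_pos":[16.2,26.5,3.9],"spin":-14},{"fingers":8.7,"delta_pos":[16.2,26.5,3.9],"spin":-14},{"fingers":8.7,"delta_pos":[16.2,26.5,3.9],"spin":-14},{"fingers":8.7,"delta_pos":[16.2,26.5,3.9],"spin":-14},{"fingers":8.7,"delta_pos":[16.2,26.5,3.9],"spin":-14},{"fingers":8.7,"delta_pos":[16.2,26.5,3.9],"spin":-14}]'
python3 go.py .443 -.149 .004 -60
python3 - <<'E'
from fit import *
import json
P=json.load(open("poses.json"))
c=get_calibration("wrist");im=capture("wrist")
for n in ("roof","boiler"): draw(im,c,n,P[n])
save("w6",im)
t=capture("top");ct=get_calibration("top");p=P["loco"]
a=np.radians(106)
e=cv2.resize(t[110:260,200:460],None,fx=3,fy=3,interpolation=cv2.INTER_CUBIC)
f=lambda x:[p[0]+x*np.cos(a),p[1]+x*np.sin(a),106,.04]
for n in P: draw(e,ct,n,f(.0355) if n=="boiler" else f(-.046) if n=="cab" else P[n],3,(200,110))
save("t6",e)
E
```

```text
time_s: 14.45
tcp_pos: [0.4407, -0.1492, 0.1132]
ee_rot: [[0.5, -0.866, -0.0], [-0.866, -0.5, -0.0], [0.0, 0.0, -1.0]]
wrist_force: [-0.3, 0.1, -0.1]
gripper_width: 0.998
t 14.45 delta cm [ 0.1  -0.21 10.92] spin -0.0 rows>= 2.2 j6 end 49.0 tilt [-0. -0. -1.]
```

View pics/w6.png

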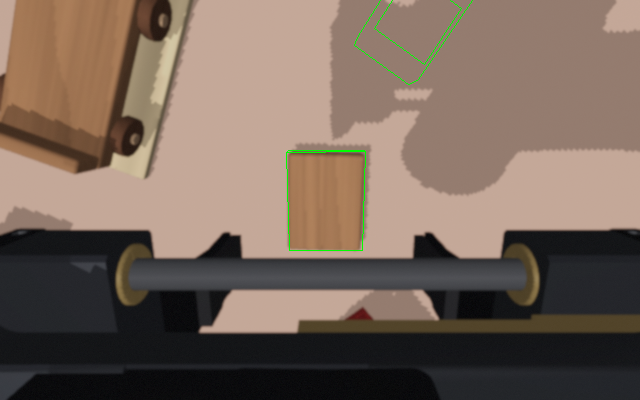

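View pics/t6.png

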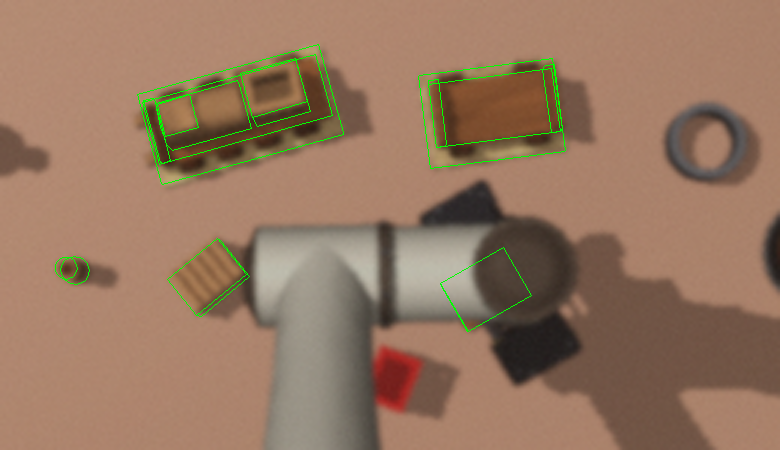

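```bash
python3 -m inch '[{"fingers":8.7,"delta_pos":[0.1,-0.2,5],"spin":0},{"fingers":8.7,"delta_pos":[0.1,-0.2,9],"spin":0},{"fingers":8.7,"delta_pos":[0.1,-0.2,10.8],"spin":0},{"fingers":8.7,"delta_pos":[0.1,-0.2,10.8],"spin":0},{"fingers":5.4,"delta_pos":[0.1,-0.2,10.8],"spin":0},{"fingers":5.4,"delta_pos":[0.1,-0.2,10.8],"spin":0},{"fingers":5.4,"delta_pos":[0.1,-0.2,10.8],"spin":0},{"fingers":5.4,"delta_pos":[0.1,-0.2,10.8],"spin":0},{"fingers":5.4,"delta_pos":[0.1,-0.2,10.8],"spin":0},{"fingers":5.4,"delta_pos":[0.1,-0.2,10.8],"spin":0}]'
python3 go.py .651 .0797 .17 -74
```

```text
time_s: 15.55
tcp_pos: [0.443, -0.1491, 0.0064]
ee_rot: [[0.5, -0.866, 0.001], [-0.866, -0.5, -0.0], [0.001, -0.001, -1.0]]
wrist_force: [-0.4, 2.2, 6.0]
gripper_width: 0.687
t 15.55 delta cm [ -9.4  -29.47 -16.33] spin 14.0 rows>= 7.0 j6 end 9.0 tilt [ 0.001 -0.    -1.   ]
```

```bash
python3 -m inch '[{"fingers":5.4,"delta_pos":[0,0,-5],"spin":0},{"fingers":5.4,"delta_pos":[0,0,-10],"spin":0},{"fingers":5.4,"delta_pos":[0,0,-15],"spin":0},{"fingers":5.4,"delta_pos":[-9.4,-29.5,-16.5],"spin":14},{"fingers":5.4,"delta_pos":[-9.4,-29.5,-16.5],"spin":14},{"fingers":5.4,"delta_pos":[-9.4,-29.5,-16.5],"spin":14},{"fingers":5.4,"delta_pos":[-9.4,-29.5,-16.5],"spin":14},{"fingers":5.4,"delta_pos":[-9.4,-29.5,-16.5],"spin":14},{"fingers":5.4,"delta_pos":[-9.4,-29.5,-16.5],"spin":14},{"fingers":5.4,"delta_pos":[-9.4,-29.5,-16.5],"spin":14},{"fingers":5.4,"delta_pos":[-9.4,-29.5,-16.5],"spin":14},{"fingers":5.4,"delta_pos":[-9.4,-29.5,-16.5],"spin":14},{"fingers":5.4,"delta_pos":[-9.4,-29.5,-16.5],"spin":14}]'
python3 go.py .651 .0797 .1088 -74
python3 - <<'E'
from h import *
save("w7",capture("wrist"))
E
```

```text
time_s: 16.85
tcp_pos: [0.6498, 0.0784, 0.1706]
ee_rot: [[0.274, -0.962, -0.001], [-0.962, -0.274, -0.0], [-0.0, 0.001, -1.0]]
wrist_force: [-0.0, -0.4, -0.8]
gripper_width: 0.683
t 16.85 delta cm [-0.09 -0.15  6.18] spin -0.1 rows>= 1.2 j6 end 9.0 tilt [-0.001 -0.    -1.   ]
```

View pics/w7.png

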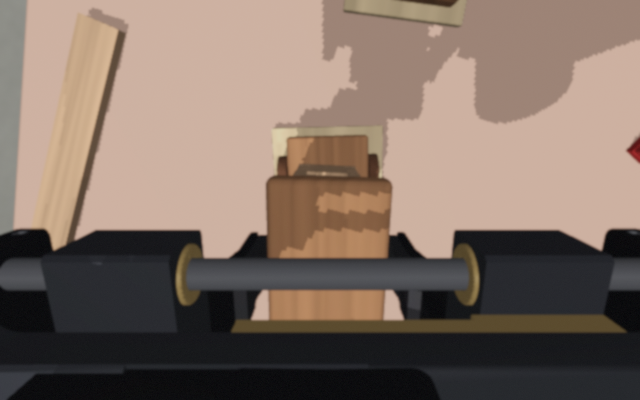

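```bash
python3 -m inch '[{"fingers":5.4,"delta_pos":[-0.1,-0.1,3],"spin":0},{"fingers":5.4,"delta_pos":[-0.1,-0.1,5],"spin":0},{"fingers":5.4,"delta_pos":[-0.1,-0.1,5.8],"spin":0},{"fingers":5.4,"delta_pos":[-0.1,-0.1,6.1],"spin":0},{"fingers":5.4,"delta_pos":[-0.1,-0.1,6.15],"spin":0},{"fingers":5.4,"delta_pos":[-0.1,-0.1,6.15],"spin":0}]'; python3 go.py .651 .0797 .1084 -74
```

```text
time_s: 17.5
tcp_pos: [0.6524, 0.081, 0.1104]
ee_rot: [[0.276, -0.961, 0.002], [-0.961, -0.276, 0.0], [0.0, -0.002, -1.0]]
wrist_force: [0.1, -0.3, -0.6]
gripper_width: 0.683
t 17.5 delta cm [0.08 0.17 0.2 ] spin -0.0 rows>= 0.1 j6 end 9.0 tilt [ 0.002  0.    -1.   ]
```

```bash
python3 -m inch '[{"fingers":5.4,"delta_pos":[0.1,0.1,0.1],"spin":0},{"fingers":5.4,"delta_pos":[0.1,0.1,0.2],"spin":0},{"fingers":5.4,"delta_pos":[0.1,0.1,0.2],"spin":0}]'; python3 go.py .651 .0797 .1084 -74
```

```text
time_s: 17.8
tcp_pos: [0.6514, 0.0798, 0.1085]
ee_rot: [[0.276, -0.961, 0.001], [-0.961, -0.276, -0.0], [0.0, -0.001, -1.0]]
wrist_force: [-2.3, -0.4, 3.7]
gripper_width: 0.681
t 17.8 delta cm [-0.    0.04  0.01] spin 0.0 rows>= 0.0 j6 end 9.0 tilt [ 0.001 -0.    -1.   ]
```

```bash
python3 -m inch '[{"fingers":7.8,"delta_pos":[0,0,0],"spin":0},{"fingers":7.8,"delta_pos":[0,0,0],"spin":0},{"fingers":7.8,"delta_pos":[0,0,0],"spin":0},{"fingers":7.8,"delta_pos":[0,0,-3],"spin":0},{"fingers":7,"delta_pos":[0,0,-6],"spin":0},{"fingers":7,"delta_pos":[0,0,-6],"spin":0}]'; python3 go.py .462 .3065 .13 -74
```

```text
time_s: 18.4
tcp_pos: [0.6539, 0.0803, 0.1719]
ee_rot: [[0.276, -0.961, 0.009], [-0.961, -0.276, 0.002], [0.001, -0.009, -1.0]]
wrist_force: [0.7, 1.1, 0.9]
gripper_width: 0.826
t 18.4 delta cm [-27.04  12.23   4.05] spin 0.0 rows>= 6.0 j6 end -18.0 tilt [ 0.009  0.002 -1.   ]
```

```bash
python3 -m inch '[{"fingers":7,"delta_pos":[-27,12.2,4],"spin":0},{"fingers":7,"delta_pos":[-27,12.2,4],"spin":0},{"fingers":7,"delta_pos":[-27,12.2,4],"spin":0},{"fingers":7,"delta_pos":[-27,12.2,4],"spin":0},{"fingers":7,"delta_pos":[-27,12.2,4],"spin":0},{"fingers":7,"delta_pos":[-27,12.2,4],"spin":0},{"fingers":7,"delta_pos":[-27,12.2,4],"spin":0},{"fingers":7,"delta_pos":[-27,12.2,4],"spin":0},{"fingers":7,"delta_pos":[-27,12.2,4],"spin":0}]'
python3 go.py .462 .3065 .014 -74
python3 - <<'E'
from fit import *
import json
P=json.load(open("poses.json"))
c=get_calibration("wrist");im=capture("wrist")
for n in ("chimney","crate"): draw(im,c,n,P[n])
save("w8",im)
t=capture("top");ct=get_calibration("top");p=P["loco"]
a=np.radians(106)
e=cv2.resize(t[110:260,200:460],None,fx=3,fy=3,interpolation=cv2.INTER_CUBIC)
f=lambda x,z=.04:[p[0]+x*np.cos(a),p[1]+x*np.sin(a),106,z]
P.update(boiler=f(.0355),cab=f(-.046),roof=f(-.046,.102))
for n in P: draw(e,ct,n,P[n],3,(200,110))
save("t8",e)
E
```

```text
time_s: 19.3
tcp_pos: [0.4597, 0.3053, 0.1269]
ee_rot: [[0.275, -0.961, -0.0], [-0.961, -0.275, -0.0], [0.0, 0.0, -1.0]]
wrist_force: [0.7, -0.0, 0.2]
gripper_width: 0.803
t 19.3 delta cm [-0.06 -0.25 11.29] spin -0.0 rows>= 2.3 j6 end -18.0 tilt [-0. -0. -1.]
```

View pics/w8.png

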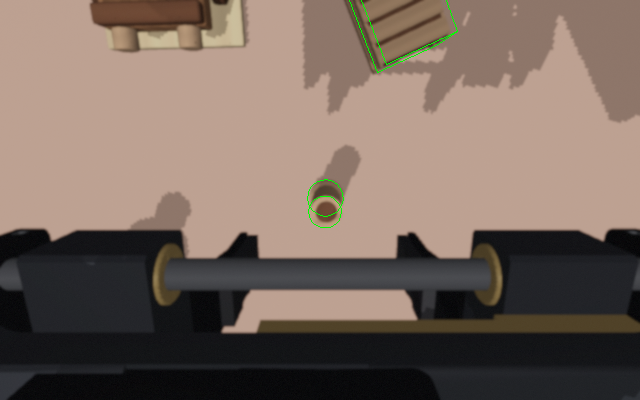

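View pics/t8.png

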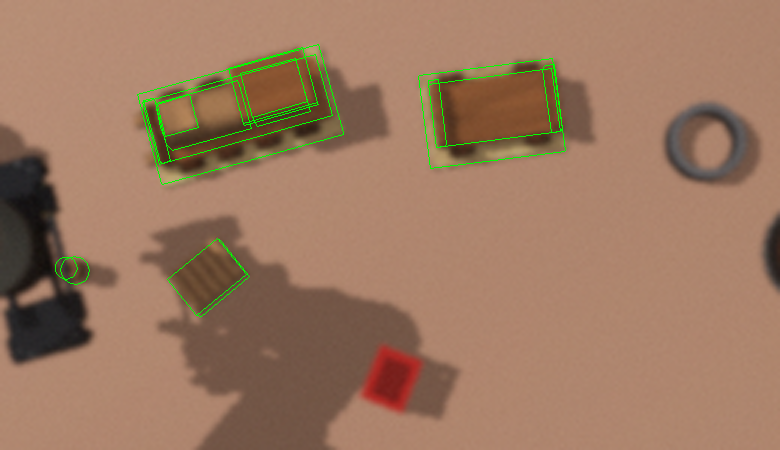

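```bash
python3 -m inch '[{"fingers":7,"delta_pos":[-0.05,-0.2,4],"spin":0},{"fingers":7,"delta_pos":[-0.05,-0.2,8],"spin":0},{"fingers":7,"delta_pos":[-0.05,-0.2,11.1],"spin":0},{"fingers":7,"delta_pos":[-0.05,-0.2,11.1],"spin":0},{"fingers":1.8,"delta_pos":[-0.05,-0.2,11.1],"spin":0},{"fingers":1.8,"delta_pos":[-0.05,-0.2,11.1],"spin":0},{"fingers":1.8,"delta_pos":[-0.05,-0.2,11.1],"spin":0},{"fingers":1.8,"delta_pos":[-0.05,-0.2,11.1],"spin":0},{"fingers":1.8,"delta_pos":[-0.05,-0.2,11.1],"spin":0},{"fingers":1.8,"delta_pos":[-0.05,-0.2,11.1],"spin":0},{"fingers":1.8,"delta_pos":[-0.05,-0.2,11.1],"spin":0}]'
python3 go.py .6215 .180 .18 -74
```

```text
time_s: 20.5
tcp_pos: [0.4611, 0.3069, 0.0163]
ee_rot: [[0.276, -0.961, 0.0], [-0.961, -0.276, 0.0], [-0.0, -0.0, -1.0]]
wrist_force: [-0.7, 0.0, 2.5]
gripper_width: 0.268
t 20.5 delta cm [ 16.61 -11.93 -16.37] spin 0.0 rows>= 5.2 j6 end -0.0 tilt [ 0.  0. -1.]
```

```bash
python3 -m inch '[{"fingers":1.8,"delta_pos":[0,0,-5],"spin":0},{"fingers":1.8,"delta_pos":[0,0,-10],"spin":0},{"fingers":1.8,"delta_pos":[0,0,-15],"spin":0},{"fingers":1.8,"delta_pos":[16.5,-12,-16.4],"spin":0},{"fingers":1.8,"delta_pos":[16.5,-12,-16.4],"spin":0},{"fingers":1.8,"delta_pos":[16.5,-12,-16.4],"spin":0},{"fingers":1.8,"delta_pos":[16.5,-12,-16.4],"spin":0},{"fingers":1.8,"delta_pos":[16.5,-12,-16.4],"spin":0},{"fingers":1.8,"delta_pos":[16.5,-12,-16.4],"spin":0},{"fingers":1.8,"delta_pos":[16.5,-12,-16.4],"spin":0},{"fingers":1.8,"delta_pos":[16.5,-12,-16.4],"spin":0}]'
python3 go.py .6221 .1817 .1125 -74
python3 - <<'E'
from fit import *
import json
P=json.load(open("poses.json"))
c=get_calibration("wrist");im=capture("wrist")
p=sense()["tcp_pos"]
draw(im,c,"chimney",[p[0],p[1],0,p[2]-.0163])
L=P["loco"];a=np.radians(106)
f=lambda x,z=.04:[L[0]+x*np.cos(a),L[1]+x*np.sin(a),106,z]
draw(im,c,"roof",f(-.046,.102));draw(im,c,"boiler",f(.0355))
save("w9",im)
E
```

```text
time_s: 21.6
tcp_pos: [0.6209, 0.1822, 0.18]
ee_rot: [[0.277, -0.961, -0.001], [-0.961, -0.277, -0.0], [-0.0, 0.001, -1.0]]
wrist_force: [0.4, 0.5, -0.2]
gripper_width: 0.267
t 21.6 delta cm [ 0.08 -0.11  6.75] spin 0.1 rows>= 1.4 j6 end -0.0 tilt [-0.001 -0.    -1.   ]
```

View pics/w9.png

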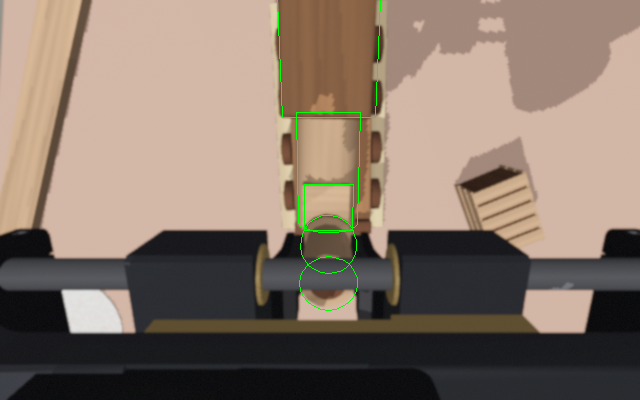

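```bash
python3 -m inch '[{"fingers":1.8,"delta_pos":[0.1,0,3],"spin":0},{"fingers":1.8,"delta_pos":[0.1,0,5],"spin":0},{"fingers":1.8,"delta_pos":[0.1,0,6.2],"spin":0},{"fingers":1.8,"delta_pos":[0.1,0,6.6],"spin":0},{"fingers":1.8,"delta_pos":[0.1,0,6.6],"spin":0},{"fingers":1.8,"delta_pos":[0.1,0,6.6],"spin":0}]'; python3 go.py .6221 .1817 .1123 -74
```

```text
time_s: 22.25
tcp_pos: [0.6229, 0.1808, 0.1153]
ee_rot: [[0.276, -0.961, 0.002], [-0.961, -0.276, 0.001], [-0.0, -0.002, -1.0]]
wrist_force: [0.9, -0.4, -0.0]
gripper_width: 0.264
t 22.25 delta cm [-0.11  0.05  0.3 ] spin 0.0 rows>= 0.1 j6 end -0.0 tilt [ 0.002  0.001 -1.   ]
```

```bash
python3 -m inch '[{"fingers":1.8,"delta_pos":[-0.1,0,0.15],"spin":0},{"fingers":1.8,"delta_pos":[-0.1,0,0.3],"spin":0},{"fingers":1.8,"delta_pos":[-0.1,0,0.3],"spin":0}]'; python3 go.py .6221 .1817 .1123 -74
```

```text
time_s: 22.55
tcp_pos: [0.6225, 0.1816, 0.1123]
ee_rot: [[0.276, -0.961, 0.002], [-0.961, -0.276, 0.001], [-0.0, -0.002, -1.0]]
wrist_force: [-1.7, 0.5, 4.1]
gripper_width: 0.267
t 22.55 delta cm [-0.02  0.03 -0.  ] spin 0.0 rows>= 0.0 j6 end -0.0 tilt [ 0.002  0.001 -1.   ]
```

```bash
python3 -m inch '[{"fingers":6,"delta_pos":[0,0,0],"spin":0},{"fingers":6,"delta_pos":[0,0,0],"spin":0},{"fingers":6,"delta_pos":[0,0,0],"spin":0},{"fingers":6,"delta_pos":[0,0,0],"spin":0},{"fingers":6,"delta_pos":[0,0,-3],"spin":0},{"fingers":8.7,"delta_pos":[0,0,-7],"spin":0},{"fingers":8.7,"delta_pos":[0,0,-8],"spin":0},{"fingers":8.7,"delta_pos":[0,0,-8],"spin":0}]'; python3 go.py .4535 .155 .12 -50
```

```text
time_s: 23.35
tcp_pos: [0.623, 0.1817, 0.1935]
ee_rot: [[0.276, -0.961, 0.005], [-0.961, -0.276, 0.002], [-0.001, -0.005, -1.0]]
wrist_force: [-0.6, 0.1, 0.0]
gripper_width: 0.872
t 23.35 delta cm [-2.1  17.07  7.27] spin -24.0 rows>= 3.7 j6 end 21.0 tilt [ 0.005  0.002 -1.   ]
```

```bash
python3 -m inch '[{"fingers":8.7,"delta_pos":[-0.6,4.8,0],"spin":-8},{"fingers":8.7,"delta_pos":[-1.2,9.6,0],"spin":-16},{"fingers":8.7,"delta_pos":[-2,14,1],"spin":-24},{"fingers":8.7,"delta_pos":[-2.1,17.1,4],"spin":-24},{"fingers":8.7,"delta_pos":[-2.1,17.1,7.2],"spin":-24},{"fingers":8.7,"delta_pos":[-2.1,17.1,7.2],"spin":-24},{"fingers":8.7,"delta_pos":[-2.1,17.1,7.2],"spin":-24},{"fingers":8.7,"delta_pos":[-2.1,17.1,7.2],"spin":-24}]'
python3 go.py .4535 .155 .014 -50
python3 - <<'E'
from fit import *
import json
P=json.load(open("poses.json"))
c=get_calibration("wrist");im=capture("wrist")
for n in ("crate",): draw(im,c,n,P[n])
save("w10",im)
E
```

```text
time_s: 24.15
tcp_pos: [0.4532, 0.155, 0.12]
ee_rot: [[0.643, -0.766, 0.002], [-0.766, -0.643, 0.001], [0.001, -0.002, -1.0]]
wrist_force: [-0.0, 0.8, -0.5]
gripper_width: 1.003
t 24.15 delta cm [ 1.00e-02 -0.00e+00  1.06e+01] spin -0.0 rows>= 2.1 j6 end 21.0 tilt [ 0.002  0.001 -1.   ]
```

View pics/w10.png

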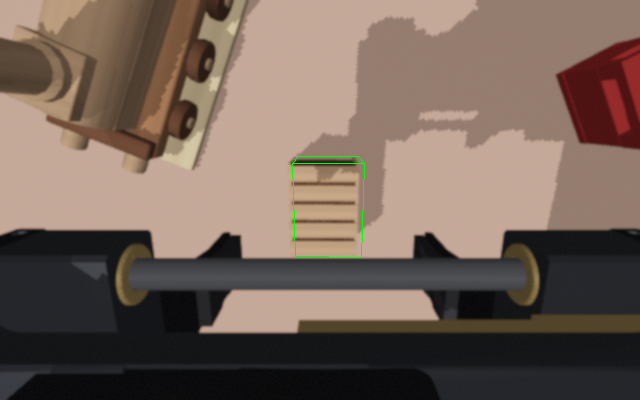

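```bash
python3 -m inch '[{"fingers":8.7,"delta_pos":[0,-0.3,5],"spin":0},{"fingers":8.7,"delta_pos":[0,-0.3,9],"spin":0},{"fingers":8.7,"delta_pos":[0,-0.3,10.6],"spin":0},{"fingers":8.7,"delta_pos":[0,-0.3,10.6],"spin":0},{"fingers":4.4,"delta_pos":[0,-0.3,10.6],"spin":0},{"fingers":4.4,"delta_pos":[0,-0.3,10.6],"spin":0},{"fingers":4.4,"delta_pos":[0,-0.3,10.6],"spin":0},{"fingers":4.4,"delta_pos":[0,-0.3,10.6],"spin":0},{"fingers":4.4,"delta_pos":[0,-0.3,10.6],"spin":0},{"fingers":4.4,"delta_pos":[0,-0.3,10.6],"spin":0},{"fingers":4.4,"delta_pos":[0,-0.3,10.6],"spin":0}]'
python3 go.py .640 -.156 .18 -82.5
```

```text
time_s: 25.3
tcp_pos: [0.4545, 0.1566, 0.0136]
ee_rot: [[0.643, -0.766, 0.001], [-0.766, -0.643, 0.001], [0.0, -0.001, -1.0]]
wrist_force: [-0.9, 0.0, 5.0]
gripper_width: 0.574
t 25.3 delta cm [ 35.87   5.87 -16.64] spin 32.5 rows>= 8.0 j6 end 21.0 tilt [ 0.001  0.001 -1.   ]
```

```bash
python3 -m inch '[{"fingers":4.4,"delta_pos":[0,0,-5],"spin":0},{"fingers":4.4,"delta_pos":[0,0,-10],"spin":0},{"fingers":4.4,"delta_pos":[0,0,-15],"spin":0},{"fingers":4.4,"delta_pos":[35.9,5.9,-16.6],"spin":32.5},{"fingers":4.4,"delta_pos":[35.9,5.9,-16.6],"spin":32.5},{"fingers":4.4,"delta_pos":[35.9,5.9,-16.6],"spin":32.5},{"fingers":4.4,"delta_pos":[35.9,5.9,-16.6],"spin":32.5},{"fingers":4.4,"delta_pos":[35.9,5.9,-16.6],"spin":32.5},{"fingers":4.4,"delta_pos":[35.9,5.9,-16.6],"spin":32.5},{"fingers":4.4,"delta_pos":[35.9,5.9,-16.6],"spin":32.5},{"fingers":4.4,"delta_pos":[35.9,5.9,-16.6],"spin":32.5},{"fingers":4.4,"delta_pos":[35.9,5.9,-16.6],"spin":32.5},{"fingers":4.4,"delta_pos":[35.9,5.9,-16.6],"spin":32.5},{"fingers":4.4,"delta_pos":[35.9,5.9,-16.6],"spin":32.5}]'
python3 go.py .640 -.156 .0538 -82.5
python3 - <<'E'
from fit import *
import json
P=json.load(open("poses.json"))
c=get_calibration("wrist");im=capture("wrist")
p=sense()["tcp_pos"]
draw(im,c,"crate",[p[0],p[1],97.5,p[2]-.0136]);draw(im,c,"wagon",P["wagon"])
save("w11",im)
E
```

```text
time_s: 26.7
tcp_pos: [0.6388, -0.1553, 0.1788]
ee_rot: [[0.132, -0.991, -0.001], [-0.991, -0.132, 0.0], [-0.001, 0.001, -1.0]]
wrist_force: [-0.4, 0.4, -0.9]
gripper_width: 0.572
t 26.7 delta cm [ 0.09 -0.13 12.5 ] spin 0.1 rows>= 2.5 j6 end 21.0 tilt [-0.001  0.    -1.   ]
```

View pics/w11.png

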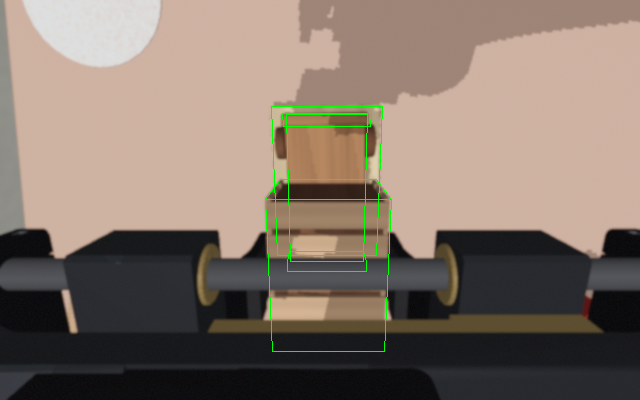

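Crate (266–390 px wide, held as modelled) sits square above the wagon (outline matches deck at 285–368). Lowering.

```bash
python3 -m inch '[{"fingers":4.4,"delta_pos":[0.1,0,4],"spin":0},{"fingers":4.4,"delta_pos":[0.1,0,8],"spin":0},{"fingers":4.4,"delta_pos":[0.1,0,11],"spin":0},{"fingers":4.4,"delta_pos":[0.1,0,12],"spin":0},{"fingers":4.4,"delta_pos":[0.1,0,12.4],"spin":0},{"fingers":4.4,"delta_pos":[0.1,0,12.5],"spin":0},{"fingers":4.4,"delta_pos":[0.1,0,12.5],"spin":0}]'; python3 go.py .640 -.156 .0536 -82.5
```

```text
time_s: 27.45
tcp_pos: [0.641, -0.1576, 0.0561]
ee_rot: [[0.131, -0.991, 0.004], [-0.991, -0.131, -0.0], [0.001, -0.003, -1.0]]
wrist_force: [0.3, -1.2, -1.2]
gripper_width: 0.572
t 27.45 delta cm [-0.17  0.08  0.25] spin 0.0 rows>= 0.1 j6 end 21.0 tilt [ 0.004 -0.    -1.   ]
```

```bash
python3 -m inch '[{"fingers":4.4,"delta_pos":[-0.1,0.1,0.15],"spin":0},{"fingers":4.4,"delta_pos":[-0.1,0.1,0.25],"spin":0},{"fingers":4.4,"delta_pos":[-0.1,0.1,0.25],"spin":0}]'; python3 go.py .640 -.156 .0536 -82.5
```

```text
time_s: 27.75
tcp_pos: [0.6394, -0.1568, 0.0537]
ee_rot: [[0.131, -0.991, 0.002], [-0.991, -0.131, -0.0], [0.001, -0.002, -1.0]]
wrist_force: [-1.6, 1.5, 5.1]
gripper_width: 0.57
t 27.75 delta cm [-0.07 -0.07  0.01] spin 0.0 rows>= 0.0 j6 end 21.0 tilt [ 0.002 -0.    -1.   ]
```

```bash
python3 -m inch '[{"fingers":7.5,"delta_pos":[0,0,0],"spin":0},{"fingers":7.5,"delta_pos":[0,0,0],"spin":0},{"fingers":7.5,"delta_pos":[0,0,0],"spin":0},{"fingers":7.5,"delta_pos":[0,0,0],"spin":0},{"fingers":7.5,"delta_pos":[0,0,-4],"spin":0},{"fingers":7.5,"delta_pos":[0,0,-9],"spin":0},{"fingers":7.5,"delta_pos":[0,0,-14],"spin":0},{"fingers":7.5,"delta_pos":[0,0,-19],"spin":0},{"fingers":7.5,"delta_pos":[0,0,-19],"spin":0}]'; python3 go.py .50 .011 .40 0
```

```text
time_s: 28.65
tcp_pos: [0.6426, -0.158, 0.2513]
ee_rot: [[0.131, -0.991, 0.017], [-0.991, -0.131, -0.003], [0.006, -0.017, -1.0]]
wrist_force: [-0.5, 0.1, 0.5]
gripper_width: 0.861
t 28.65 delta cm [-18.54  11.66 -15.17] spin -82.5 rows>= 9.6 j6 end 89.0 tilt [ 0.017 -0.003 -1.   ]
```

```bash
python3 -m inch '[{"fingers":8.7,"delta_pos":[-18.5,11.7,-15.2],"spin":-82.5},{"fingers":8.7,"delta_pos":[-18.5,11.7,-15.2],"spin":-82.5},{"fingers":8.7,"delta_pos":[-18.5,11.7,-15.2],"spin":-82.5},{"fingers":8.7,"delta_pos":[-18.5,11.7,-15.2],"spin":-82.5},{"fingers":8.7,"delta_pos":[-18.5,11.7,-15.2],"spin":-82.5},{"fingers":8.7,"delta_pos":[-18.5,11.7,-15.2],"spin":-82.5},{"fingers":8.7,"delta_pos":[-18.5,11.7,-15.2],"spin":-82.5},{"fingers":8.7,"delta_pos":[-18.5,11.7,-15.2],"spin":-82.5},{"fingers":8.7,"delta_pos":[-18.5,11.7,-15.2],"spin":-82.5},{"fingers":8.7,"delta_pos":[-18.5,11.7,-15.2],"spin":-82.5},{"fingers":8.7,"delta_pos":[-18.5,11.7,-15.2],"spin":-82.5},{"fingers":8.7,"delta_pos":[-18.5,11.7,-15.2],"spin":-82.5},{"fingers":8.7,"delta_pos":[-18.5,11.7,-15.2],"spin":-82.5}]'
python3 - <<'E'
from fit import *
import json
P=json.load(open("poses.json"))
L=P["loco"];a=np.radians(106)
f=lambda x,z=.04:[L[0]+x*np.cos(a),L[1]+x*np.sin(a),106,z]
Q={"loco":L,"wagon":P["wagon"],"boiler":f(.0355),"cab":f(-.046),"roof":f(-.046,.102),"chimney":f(.0595,.096),"crate":P["wagon"]+[.04]}
for n,(x0,y0,x1,y1,k) in {"wrist":(130,0,530,200,2),"scene":(240,180,450,290,3.7)}.items():
    im=capture(n);c=get_calibration(n)
    crop("f_"+n,im,x0,y0,x1,y1,k)
    overlay("g_"+n,im,c,Q,x0,y0,x1,y1,k)
E
```

```text
time_s: 29.95
tcp_pos: [0.4985, 0.0112, 0.3934]
ee_rot: [[1.0, -0.002, -0.0], [-0.002, -1.0, -0.0], [-0.0, 0.0, -1.0]]
wrist_force: [-0.5, -0.5, 0.6]
gripper_width: 1.0
```

View pics/g_wrist.png

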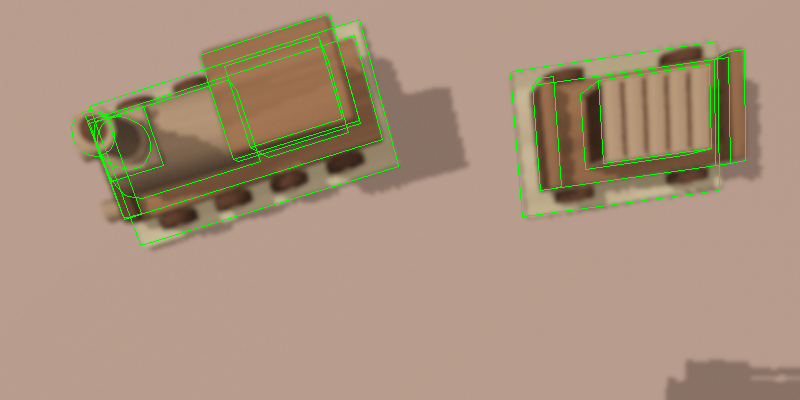

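View pics/f_scene.png

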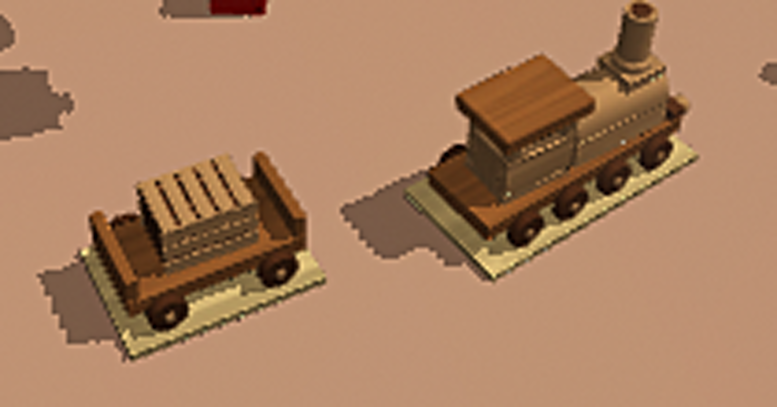

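View pics/g_scene.png

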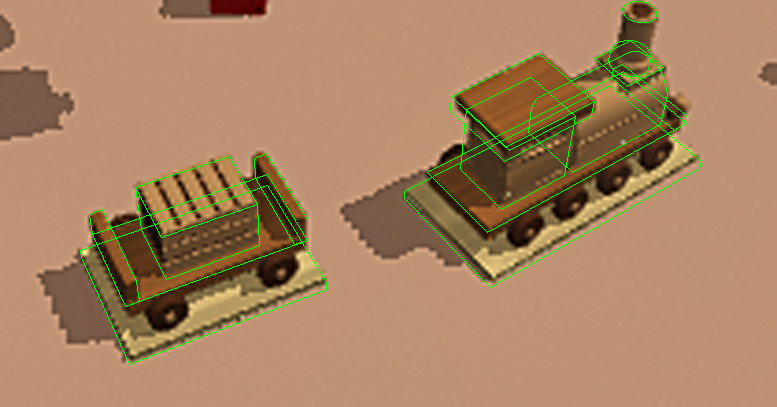

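```bash
python3 -c "
from station import *
s=sense();print(s['time_s'],abs(s['joint_velocities']).max());print(finish_job())"
```

```text
30.05 0.18527684768646763
the job is handed in; nothing more can be done
None
```

I laid the toy train together dry and handed the job in at about 30 s, well inside the 131 s limit; it gives no verdict.

- **Engine:** the boiler sits about 4–5 mm behind the beam with its pad to the front. The wooden cab is about 6 mm behind it, with the roof centred on the cab and the chimney upright on the middle of the pad. I used the light wooden cab, not the red look-alike.
- **Wagon:** the crate is in the middle of the deck, between the end boards.

**Last checks:** I drew the planned poses over final wrist and scene camera pictures, and all five parts lined up to about 2 mm, square and seated. When I set them down, I felt a light contact of about 4–5 N for every part but the cab. The cab I lowered the last 1 mm and released without reading the force. The gripper was open and clear of everything at the end.

**Not checked:** the final pictures showed nothing knocked over. I kept the arm away from the sander, glue bottle and tape roll, but I did not measure their positions again at the end. The crate was the only estimate that disagreed, sitting about 4 mm off to one side before I gripped it; the jaws centred it.

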